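Free a link from its clevis by compressing the spring bar with a forked tool

ROBOT

A 6-joint arm with a two-finger parallel gripper is mounted at the origin on a cart in front of the work surface, level with it; the furniture and walls round the work are solid. World frame = base frame: x ahead of the robot, y to its left, z up, the work surface at z = 0. Lengths are in mm, angles in rad, forces in N, time in s.
With the tool pointing down it reaches from about 275 to 775 mm from the base axis. Payload 14.6 kg.
Tool frame: the origin (TCP) lies at the very end of the fingers, on their centre line; the grasp point (between the pads) lies 19 mm behind it (ctrl.grip_depth is the distance from the TCP to the grasp point, in mm); y points along the fingers, z is the direction in which the jaws open and shut, and the axes are right-handed (so a half turn about y gives the same grasp; the last joint's range is limited). The gripper opens to 85 mm and grips with 20 to 120 N. Pads are 22 mm wide; open, the fingers measure 114 mm over their backs; the gripper's body (76 mm by 85 mm) begins 54 mm behind the grasp point. The pads swing forward as they close: fully open they stand 13 mm farther back than shut.
Start: joints at [1.178, 0.263, -0.048, 1.259, 0, 1.415], TCP at [123.676, 510.228, 231.278] pointing down, gripper open.
Joint ranges: [-2.65, 2.65], [-0.89, 1.7], [-1.18, 1.37], [-2.13, 2.11], [-1.35, 1.29], [-3.14, 3.14]. Speed limits (rad/s): [1.89, 1.89, 2.57, 2.79, 3.14, 3.14].

INTERFACE

Orientations are given as [roll, pitch, yaw] about the fixed x, y, z axes, in that order (R = Rz(yaw) Ry(pitch) Rx(roll)).
In Python, from plant import ctrl, optics gives the robot as it stands. Calls block until the motion is done:
- ctrl.move_ptp(position, orientation): joint-space move of the TCP to a pose.
- ctrl.servo_line(position, feed=150, rotation=None): straight line of the TCP; rotation=None keeps the orientation; feed is the mean speed in mm/s.
- ctrl.goto_joints(angles): joint-space move.
- ctrl.command_gripper(opening, grip_force=None): opening from 0.0 (shut) to 1.0 (fully open); grip_force is the grip in N (None keeps the last); returns when the fingers have stopped.
- ctrl.wait(seconds).
- ctrl.solve_ik(position, orientation): joint angles nearest the present ones, or None.
- optics.capture(name): name is "scene" or "side" or "wrist"; returns a dict with "color" (400x640x3 uint8, red, green, blue), "vertical_fov" (degrees; the focal length in pixels is half the picture's height over the tangent of half this angle, whatever the lens; pixels are square), "cx", "cy" (the principal point, pixels), "dist_coeffs" ([k1, k2, p1, p2, k3] as OpenCV has them; the pictures are not rectified), "cam_to_world" (4x4, takes a point from camera to world coordinates); the wrist camera has in their place "tool_from_camera" (4x4, takes a point from camera to tool coordinates, whose origin is the TCP and whose axes are the tool frame's). Camera axes: x right, y down, z forward; pixel columns grow to the right and rows downward; lengths in mm; the calibration is good to about 2 mm. A picture is of the moment at which its call begins: read the wrist's pose just before it. There is no depth.
A pose or a line that the arm cannot do raises ctrl.IKError and nothing moves.
- ctrl.hand_in(): hands the job in, once; it reports no verdict.
Trained networks look in the newest picture that a camera, given by its name, has taken for a name from the list of things; names that differ only in an ending like _2 or _b are one class to them, and where a whole thing is asked for, a point or a joint stands for the part that bears it (a point fixed in the world has none). Each returns a list of dicts, best first, with "p" (0 to 1); they miss things now and then, are a little off and sometimes report something else, mostly with a low value. They report only what shows in the picture. A call takes as long as a camera call. They do not tell look-alikes from the thing itself.
- optics.recognise(camera, thing): "box" ([left, top, right, bottom] in pixels, round what is visible of it).
- optics.spot_point(camera, thing): "position" ([column, row] in pixels: a listed point, or the origin of a listed thing).
Readings, each from a call of its own:
- ctrl.get_time_s(): time.
- ctrl.get_qpos(): joint angles.
- ctrl.get_qvel(): joint speeds.
- ctrl.get_joint_torque(): joint torques, N m.
- ctrl.get_position(): TCP position.
- ctrl.get_tcp_rot(): TCP orientation.
- ctrl.get_ft_force(): force on the tool from outside, world axes, zero at the start.
- ctrl.get_moment(): the same for the moment, N m.
- ctrl.get_width(): opening from 0.0 (shut) to 1.0 (fully open).
Only numpy, scipy, OpenCV 4.12 (cv2) and the standard library are available. Lean on these libraries where they do the work, as an engineer would, in place of code of your own. Each camera call takes 0.05 s, during which the arm holds its last target.

TASK

Take the forked tool out of the grey tool block, set its fork over the bracket's spring bar and push the bar's collar back, away from the link, gently and without ramming it hard against its stop, until the link springs up free. Then put the tool back upright in its slot in the block, and stand the freed link upright and fully down in the block's other, wider pocket. Touch the spring bar only with the tool, and leave the other things on the table where they are.

Things in the scene. Friction and masses are not known exactly. Their poses are not given: they have to be found in the camera images.
- bracket: Aluminium clevis bracket fixed to the worktop. Origin: on the worktop, straight below the middle of the link; z up; y along the spring bar, from the link towards the far post. Base plate x -28..28, y -31..99 mm, 8 mm thick. A spring lifter under the link pushes it up (about 2 N): once the bar is out of its eye the link rises 8 mm by itself and stays up.
- clevis_top (a point): Bracket (0, 0, 44) mm: between the tops of the clevis's two lugs, which hold the link between them. Lugs 36 mm wide (x), at y -14.7..-6.7 and 6.7..14.7 mm, up to z 44 mm; low cheeks (x 12.8..17.8 mm on each side, up to z 43 mm) guide the link's edges.
- bare_bar (a point): Bracket (0, 24, 28) mm, on the spring bar's axis: the bare stretch between near lug (face at y 14.7 mm) and collar, where the fork goes over the bar from above with its wide side along the bracket's x. From here the collar's face is 9 to 27 mm away in +y: where it sits on the bar differs from time to time and is not measured.
- post_face (a point): Bracket (0, 66, 28) mm: face of the post behind the collar, which guides the bar's far end; post y 66..94, x -13..13, up to z 43 mm. The coil spring lies between collar and post. The collar is round steel, 22 mm in diameter and 5 mm thick, fixed on the bar.
- spring_pin: Tip of the spring bar (steel, 6 mm in diameter, axis level along bracket y, z 28 mm), at rest at bracket y 1 mm in the link's lower eye; axes as the bracket. Pushing the collar in +y moves it: 3 N to start, 0.7 N more per mm; link free after 5 to 6 mm (7 to 9 N), hard stop at 7 mm (8 to 10 N). More than 16 N from the tool bends it. It springs back when let go.
- link: Flat steel link 24 (x) x 12 (y) x 85 (z) mm, about 80 g, with a round eye of 8 mm at each end. Origin: centre of its lower end face, z up along its length. It stands upright in the bracket with its axes along the bracket's; origin 15 mm above the worktop while pinned, 23 mm when sprung up free. Grip across the 24 mm width near its top; fingertips must stay above the lugs.
- fork: Forked tool, 90 g. Origin: lower end, midway between the prong tips; z up along the tool. Steel blade 20 (x) x 4 (y) mm, z 0..40 mm, with an open slot 10 mm wide and 19 mm deep between two prongs at its lower end; black handle 20 (x) x 16 (y) mm, z 40..90 mm. In the block the handle's underside rests on the block's top: origin 10 mm above the worktop. Grip across x.
- block: Grey plastic tool block fixed to the worktop, 56 (x) x 112 (y) x 50 (z) mm. Origin: centre of its underside, z up.
- block_hole0 (a point): Centre of the mouth of the tool's slot, in the block's top at block (0, -28, 50) mm: 24 mm (x) by 8 mm (y), 42 mm deep, edges bevelled. Axes as the block.
- block_hole1 (a point): Centre of the mouth of the link's pocket, in the block's top at block (0, 28, 50) mm: 28 mm (x) by 16 mm (y), 42 mm deep, edges bevelled. The link stands in it with its 24 mm width along the block's x; fully down its origin is 8 mm above the worktop.
- specimen_2: Bystander: round mounted specimen 30 mm across, 18 mm high; origin under its centre.
- specimen_5: Bystander: round mounted specimen 30 mm across, 18 mm high; origin under its centre.
- marker_black: Bystander: felt marker 138 mm long, lying; 17 mm high.
- screw_cap_a: Bystander: screw cap 42 mm across, 19 mm high, open side up.
Things that resemble listed ones, but are neither listed nor needed, are in the scene too. What is shaped like the link but yellow is not meant.

How it is judged:
By the outcome, as a careful person would: the job done as asked, in the order asked, and still so for the second after the job is handed in, with the robot touching nothing.
It also fails if it takes over 72 s, if anything falls off the work surface, if the arm or the gripper's body presses on something with over 40 N, if the wrist force passes 120 N, or if a joint passes its speed limit or range.

## Working session

There is one attempt and no reset: what is moved stays moved. The work goes in short steps, each a Python script; the robot and the scene stay as the last script left them, time stands still between calls to the robot, and variables do not carry over. Pictures are saved under pics/ and viewed, and the job is handed in when it is done.

```bash
ls; mkdir -p pics; cat > h.py <<'E'
import numpy as np, cv2
from plant import ctrl, optics
from scipy.spatial.transform import Rotation as Ro
def K(c):
    h=c["color"].shape[0]; f=h/2/np.tan(np.radians(c["vertical_fov"])/2)
    return np.array([[f,0,c["cx"]],[0,f,c["cy"]],[0,0,1.]])
def grab(name,save=None):
    R=Ro.from_euler('xyz',ctrl.get_tcp_rot()).as_matrix(); p=np.array(ctrl.get_position())
    c=optics.capture(name)
    if "cam_to_world" in c: T=np.array(c["cam_to_world"])
    else:
        A=np.eye(4);A[:3,:3]=R;A[:3,3]=p; T=A@np.array(c["tool_from_camera"])
    c["T"]=T
    if save: cv2.imwrite("pics/"+save,c["color"][:,:,::-1])
    return c
def ray(c,px):
    u=cv2.undistortPoints(np.array([[px]],float),K(c),np.array(c["dist_coeffs"],float))[0,0]
    d=c["T"][:3,:3]@np.array([u[0],u[1],1]); return c["T"][:3,3],d/np.linalg.norm(d)
def onz(c,px,z):
    o,d=ray(c,px); return o+d*(z-o[2])/d[2]
def tri(rs):
    A=np.zeros((3,3));b=np.zeros(3)
    for o,d in rs:
        P=np.eye(3)-np.outer(d,d);A+=P;b+=P@o
    x=np.linalg.solve(A,b); return x,[np.linalg.norm((np.eye(3)-np.outer(d,d))@(x-o)) for o,d in rs]
def proj(c,P):
    Ti=np.linalg.inv(c["T"]);rv=cv2.Rodrigues(Ti[:3,:3])[0]
    return cv2.projectPoints(np.array(P,float).reshape(-1,1,3),rv,Ti[:3,3],K(c),np.array(c["dist_coeffs"],float))[0][:,0]
E
python3 - <<'E'
from h import *
for n in ("scene","side","wrist"):
    c=grab(n,n+"0.png"); print(n,c["T"][:3,3].round(),c["vertical_fov"],c["dist_coeffs"])
    for t in ("fork","link","bracket","block"):
        print(t,[(np.round(x["box"]).tolist(),round(x["p"],2)) for x in optics.recognise(n,t)][:3])
    for t in ("clevis_top","bare_bar","post_face","block_hole0","block_hole1","fork","link","block"):
        print(t,[(np.round(x["position"],1).tolist(),round(x["p"],2)) for x in optics.spot_point(n,t)][:3])
print(ctrl.get_tcp_rot(),ctrl.get_time_s(),ctrl.grip_depth)
E
```

```text
pics
scene [171. 748. 691.] 54.77899663803064 [-0.0353775  0.         0.         0.         0.       ]
fork [([373.0, 126.0, 382.0, 151.0], 0.44)]
link [([306.0, 200.0, 318.0, 223.0], 0.85), ([320.0, 171.0, 332.0, 203.0], 0.54), ([239.0, 232.0, 256.0, 262.0], 0.54)]
bracket [([285.0, 212.0, 329.0, 268.0], 0.65)]
block [([349.0, 142.0, 394.0, 179.0], 0.61)]
clevis_top [([312.0, 219.5], 0.75), ([309.7, 233.6], 0.66), ([381.6, 149.1], 0.34)]
bare_bar [([310.7, 231.9], 0.73)]
post_face [([302.5, 246.9], 0.78)]
block_hole0 [([381.5, 149.6], 0.66), ([363.2, 157.1], 0.64), ([368.5, 165.4], 0.64)]
block_hole1 [([381.5, 149.6], 0.66), ([363.2, 157.1], 0.64), ([368.5, 165.4], 0.64)]
fork [([375.4, 158.3], 0.73)]
link [([252.7, 259.4], 0.8), ([324.1, 200.4], 0.75), ([382.4, 147.7], 0.71)]
block [([367.6, 166.0], 0.74)]
side [ 280. -501.  692.] 45.01877668354542 [-0.00895952  0.          0.          0.          0.        ]
fork [([350.0, 263.0, 364.0, 287.0], 0.72)]
link [([344.0, 191.0, 360.0, 232.0], 0.73), ([340.0, 133.0, 346.0, 166.0], 0.66), ([344.0, 117.0, 351.0, 133.0], 0.6)]
bracket [([297.0, 162.0, 345.0, 209.0], 0.72)]
block [([341.0, 250.0, 374.0, 317.0], 0.88)]
clevis_top [([325.4, 188.5], 0.84)]
bare_bar [([319.6, 187.1], 0.94)]
post_face [([312.2, 176.8], 0.73)]
block_hole0 [([360.7, 260.9], 0.77), ([356.4, 285.7], 0.76)]
block_hole1 [([360.7, 260.9], 0.77), ([356.4, 285.7], 0.76)]
fork [([353.8, 299.7], 0.76)]
link [([318.4, 230.6], 0.89), ([342.7, 168.5], 0.86), ([351.8, 229.3], 0.76)]
block [([357.2, 292.2], 0.63), ([311.3, 174.3], 0.58)]
wrist [ 42. 531. 373.] 63.94848353556154 [-0.03394347  0.          0.          0.          0.        ]
fork []
link []
bracket [([221.0, 335.0, 234.0, 348.0], 0.37)]
block []
clevis_top []
bare_bar []
post_face []
block_hole0 []
block_hole1 []
fork []
link []
block []
[-1.57084971e+00 -2.66796469e-05 -2.37742085e-01] 1.95 18.700000000000003
```

View pictures.

```bash
python3 - <<'E'
import cv2
a=cv2.imread("pics/scene0.png")[90:320,200:430];cv2.imwrite("pics/scene0c.png",cv2.resize(a,None,fx=2.6,fy=2.6,interpolation=cv2.INTER_CUBIC))
a=cv2.imread("pics/side0.png")[100:330,230:430];cv2.imwrite("pics/side0c.png",cv2.resize(a,None,fx=2.6,fy=2.6,interpolation=cv2.INTER_CUBIC))
E
```

```text
(no output)
```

View pics/scene0c.png

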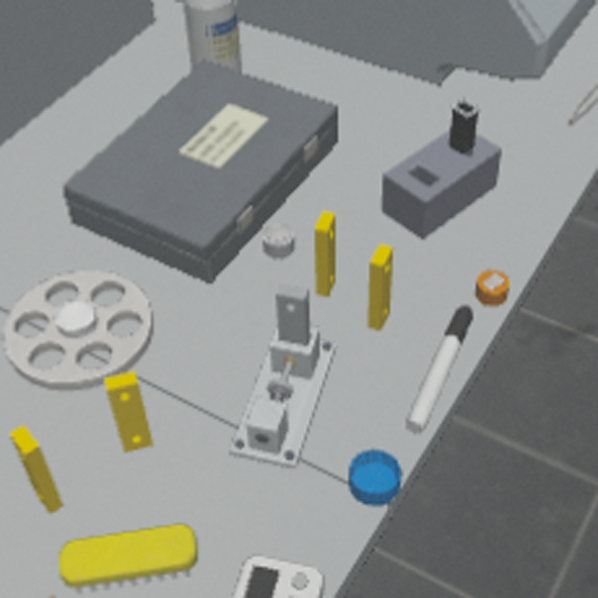

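View pics/side0c.png

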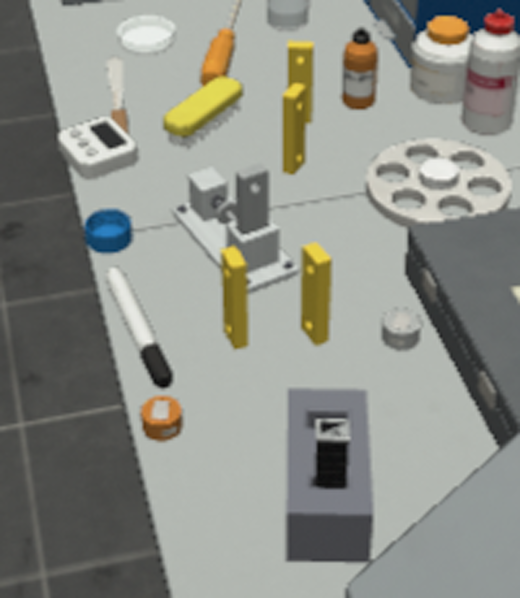

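View pics/scene0.png

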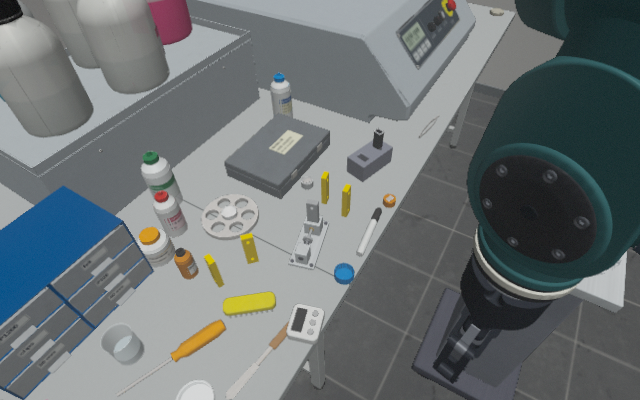

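View pics/side0.png

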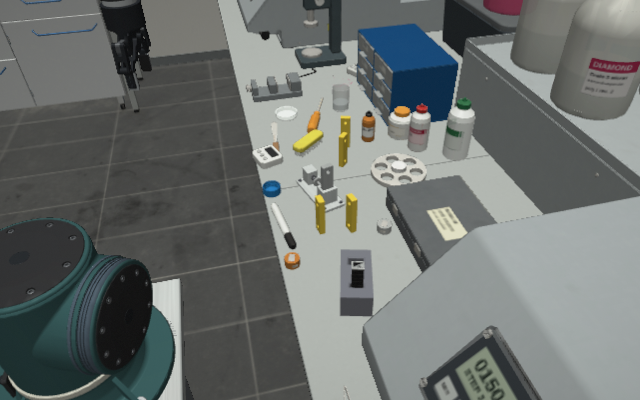

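```bash
python3 - <<'E'
from h import *
s=grab("scene");d=grab("side")
for n,a,b in [("clevis",(312,219.5),(325.4,188.5)),("bare",(310.7,231.9),(319.6,187.1)),("post",(302.5,246.9),(312.2,176.8)),("slot",(381.5,149.6),(356.4,285.7)),("pocket",(363.2,157.1),(358,261))]:
    print(n,tri([ray(s,a),ray(d,b)]))
# yellow posts feet via crop coords, z=0
S=lambda x,y:(200+x/2.6,90+y/2.6)
for p in [(322,290),(377,325),(137,447),(50,505),(440,400),(490,300),(278,250)]: print(onz(s,S(*p),0).round())
E
```

```text
clevis (array([473.80885731, 302.45687583,  39.37686556]), [np.float64(2.5861303681717662), np.float64(2.586130368171711)])
bare (array([464.88310166, 324.93740822,  27.21806358]), [np.float64(1.4037494108833832), np.float64(1.4037494108832917)])
post (array([458.17424278, 367.16787775,  26.93165435]), [np.float64(2.089471045113774), np.float64(2.089471045113644)])
slot (array([448.93345881,  16.2340827 ,  44.93933392]), [np.float64(6.602730997473974), np.float64(6.602730997473993)])
pocket (array([471.54013466,  69.59317959,  47.57560972]), [np.float64(2.88673129734218), np.float64(2.8867312973422052)])
[500. 213.   0.]
[435. 225.   0.]
[543. 437.   0.]
[569. 515.   0.]
[350. 271.   0.]
[360. 147.   0.]
[563. 189.   0.]
```

```bash
python3 - <<'E'
from h import *
c=grab("wrist");print(np.round(c["tool_from_camera"],3))
for nm,b in (("block",-22),("br",13)):
  for y in (b+90,b-90):
    for pos in ([460,43,250],[465,325,250]):
      q=ctrl.solve_ik(pos,[-np.pi/2,0,np.radians(y)]);print(nm,y,pos,None if q is None else np.round(q,2))
E
```

```text
[[   0.       0.947    0.322  -84.547]
 [   0.      -0.322    0.947 -141.694]
 [   1.      -0.      -0.       1.339]
 [   0.       0.       0.       1.   ]]
block 68 [460, 43, 250] [-0.08  0.15 -0.15  1.27  0.   -1.27]
block 68 [465, 325, 250] [ 0.47  0.33  0.1   1.34  0.   -0.72]
block -112 [460, 43, 250] [-0.08  0.15 -0.15  1.27  0.    1.87]
block -112 [465, 325, 250] [0.47 0.33 0.1  1.34 0.   2.42]
br 103 [460, 43, 250] [-0.08  0.15 -0.15  1.27  0.   -1.88]
br 103 [465, 325, 250] [ 0.47  0.33  0.1   1.34  0.   -1.33]
br -77 [460, 43, 250] [-0.08  0.15 -0.15  1.27  0.    1.26]
br -77 [465, 325, 250] [0.47 0.33 0.1  1.34 0.   1.81]
```

```bash
cat >> h.py <<'E'
def ori(y): return [-np.pi/2,0,np.radians(y)]
def look(name,pts,recs=()):
    c=grab("wrist",name+".png"); np.save("pics/%s.npy"%name,c["T"])
    for t in pts: print(t,[(np.round(x["position"],1).tolist(),round(x["p"],2)) for x in optics.spot_point("wrist",t)][:3])
    for t in recs: print(t,[(np.round(x["box"],1).tolist(),round(x["p"],2)) for x in optics.recognise("wrist",t)][:3])
    return c
E
python3 - <<'E'
from h import *
ctrl.move_ptp([465,325,190],ori(-77)); print(ctrl.get_time_s())
look("br1",("clevis_top","bare_bar","post_face","link"))
ctrl.servo_line([475,270,190],feed=250)
look("br2",("clevis_top","bare_bar","post_face","link")); print(ctrl.get_time_s())
E
```

```text
3.55
clevis_top [([328.0, 196.2], 0.69), ([231.5, 93.1], 0.55)]
bare_bar [([325.4, 169.9], 0.75)]
post_face [([324.2, 126.3], 0.6), ([222.5, 213.3], 0.44)]
link [([323.4, 188.8], 0.83), ([428.2, 76.9], 0.7), ([279.9, 243.6], 0.67)]
clevis_top [([334.0, 137.4], 0.93)]
bare_bar [([328.4, 110.8], 0.76), ([275.4, 340.5], 0.16)]
post_face [([326.4, 61.3], 0.8)]
link [([277.0, 196.0], 0.89), ([437.9, 9.6], 0.69)]
4.425
```

View pics/br1.png

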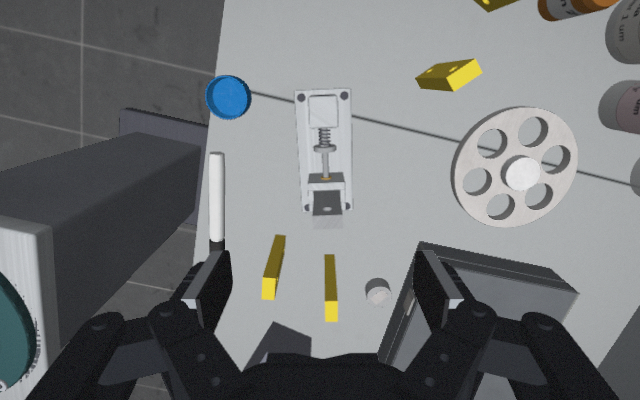

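View pics/br2.png

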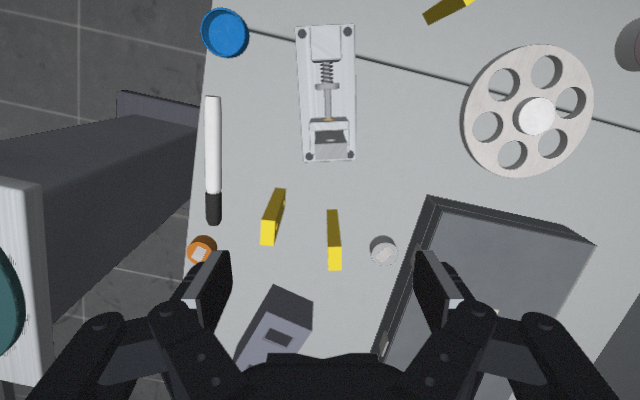

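```bash
python3 - <<'E'
import cv2
a=cv2.imread("pics/br1.png")[80:235,280:370];cv2.imwrite("pics/br1c.png",cv2.resize(a,None,fx=5,fy=5,interpolation=cv2.INTER_CUBIC)[:600*2])
a1=cv2.resize(a,None,fx=3.8,fy=3.8,interpolation=cv2.INTER_CUBIC)
a=cv2.imread("pics/br2.png")[15:170,280:370];a2=cv2.resize(a,None,fx=3.8,fy=3.8,interpolation=cv2.INTER_CUBIC)
cv2.imwrite("pics/brc.png",cv2.hconcat([a1,a2]))
E
```

```text
(no output)
```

View pics/brc.png

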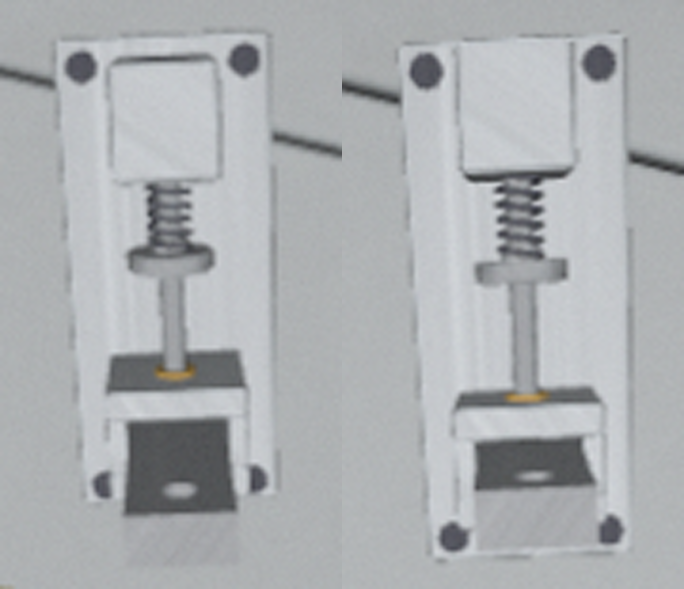

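```bash
cat > fit.py <<'E'
from h import *
from scipy.optimize import least_squares
def fit(views,x0,free_z=True,yaw_fixed=None):
    # views: list of (cam, offset(px), scale, {model pt: crop px})
    def model(p,M):
        R=Ro.from_euler('z',p[2]).as_matrix(); return M@R.T+np.array([p[0],p[1],p[3] if free_z else 0])
    def res(p):
        r=[]
        for c,M,px in views: r.append((proj(c,model(p,M))-px).ravel())
        return np.concatenate(r)
    s=least_squares(res,x0,loss='soft_l1'); 
    return s.x,res(s.x).reshape(-1,2)
def view(c,off,sc,d):
    M=np.array([k for k in d],float);px=np.array([v for v in d.values()],float)/sc+np.array(off)-0.5+0.5/sc*1
    return c,M,px
E
python3 - <<'E'
from fit import *
c1=grab("wrist");c2=dict(c1);c1["T"]=np.load("pics/br1.npy");c2["T"]=np.load("pics/br2.npy")
d1={(-28,99,8):(58,40),(28,99,8):(268,34),(-28,-31,8):(86,503),(28,-31,8):(272,492),(-13,66,43):(113,183),(13,66,43):(218,180),(-18,14.7,44):(108,393),(18,14.7,44):(246,390),(-12,6,100):(125,515),(12,6,100):(238,515),(-12,-6,100):(125,566),(12,-6,100):(238,566)}
d2={(-28,99,8):(400,45),(28,99,8):(625,37),(-28,-31,8):(434,560),(28,-31,8):(632,551),(-18,14.7,44):(455,408),(18,14.7,44):(605,405),(-12,6,100):(475,490),(12,6,100):(595,485),(-12,-6,100):(475,548),(12,-6,100):(595,545)}
v1=view(c1,(280,80),3.8,d1);v2=view(c2,(190,15),3.8,d2)
for vs in ([v1],[v2],[v1,v2]):
    x,r=fit(vs,[474,302,.22,0]);print(x.round(3),np.degrees(x[2]).round(2));
print(r.round(1).tolist())
# network points
for t,a,b in (("clev",(328,196.2),(334,137.4)),("bare",(325.4,169.9),(328.4,110.8)),("post",(324.2,126.3),(326.4,61.3))):
    print(t,tri([ray(c1,a),ray(c2,b)]))
# collar: front face top at (0,yc,39)
R=Ro.from_euler('z',x[2]).as_matrix()
for cc,off,px in((c1,(280,80),(171,250)),(c2,(190,15),(521,262))):
    p=np.array(px)/3.8+np.array(off);w=onz(cc,p,39);print("collar",R.T@(w-np.array([x[0],x[1],0])))
E
```

```text
[ 4.72935e+02  3.03744e+02  2.67000e-01 -2.86500e+00] 15.31
[ 4.73092e+02  3.03689e+02  2.67000e-01 -5.35900e+00] 15.27
[ 4.72994e+02  3.03745e+02  2.67000e-01 -3.70400e+00] 15.3
[[-0.9, 0.2], [0.9, -0.5], [-0.5, 0.4], [1.0, 1.5], [0.2, 0.9], [1.2, 0.6], [-1.0, -0.1], [0.3, -0.7], [-0.5, -0.6], [-0.2, -1.7], [0.2, -0.5], [0.1, -1.5], [-0.5, 0.2], [0.6, -0.4], [-1.1, 0.4], [0.1, 0.6], [-0.8, 0.5], [-0.3, -0.4], [-0.4, 0.1], [0.3, 0.1], [0.4, 0.6], [0.6, 0.1]]
clev (array([475.69034696, 305.27159039,  41.87028469]), [np.float64(1.4666442181350623), np.float64(1.4666442181349217)])
bare (array([467.12711229, 325.99294346,  26.36569095]), [np.float64(0.2443093592143784), np.float64(0.24430935921447197)])
post (array([455.76335846, 367.69904162,  29.08212748]), [np.float64(0.0827706341901227), np.float64(0.08277063419013896)])
collar [ 0.41311311 49.67971677 39.        ]
collar [-0.05424491 47.16805655 39.        ]
```

```bash
python3 - <<'E'
from h import *
ctrl.move_ptp([460,40,200],ori(-112)); print(ctrl.get_time_s())
look("bl1",("block_hole0","block_hole1","fork"))
ctrl.servo_line([440,-10,200],feed=250)
look("bl2",("block_hole0","block_hole1","fork")); print(ctrl.get_time_s())
for n in("bl1","bl2"):
    a=cv2.imread("pics/%s.png"%n); cv2.imwrite("pics/%sz.png"%n,cv2.resize(a[60:260,210:430],None,fx=3,fy=3,interpolation=cv2.INTER_CUBIC))
E
```

```text
5.3917
block_hole0 [([317.9, 136.8], 0.96), ([324.8, 193.3], 0.79)]
block_hole1 [([317.9, 136.8], 0.96), ([324.8, 193.3], 0.79)]
fork [([326.6, 183.6], 0.6)]
block_hole0 [([317.5, 73.3], 0.89)]
block_hole1 [([317.5, 73.3], 0.89)]
fork [([328.0, 131.9], 0.82)]
6.1583
```

View pics/bl1.png

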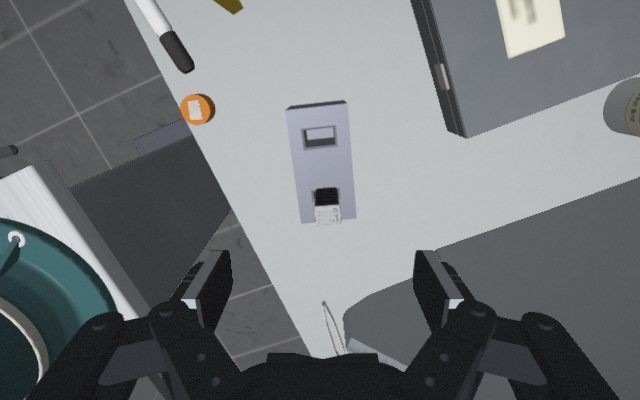

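View pics/bl2.png

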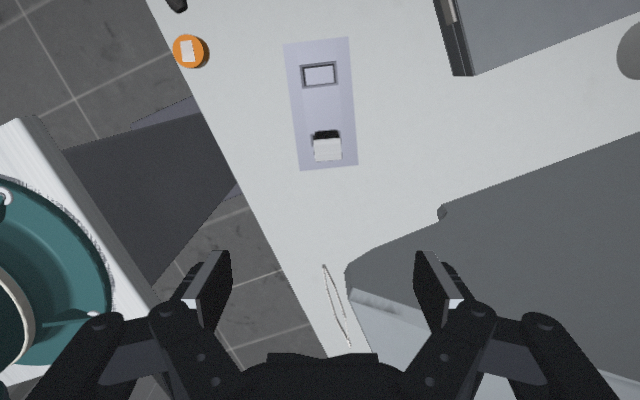

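View pics/bl1z.png

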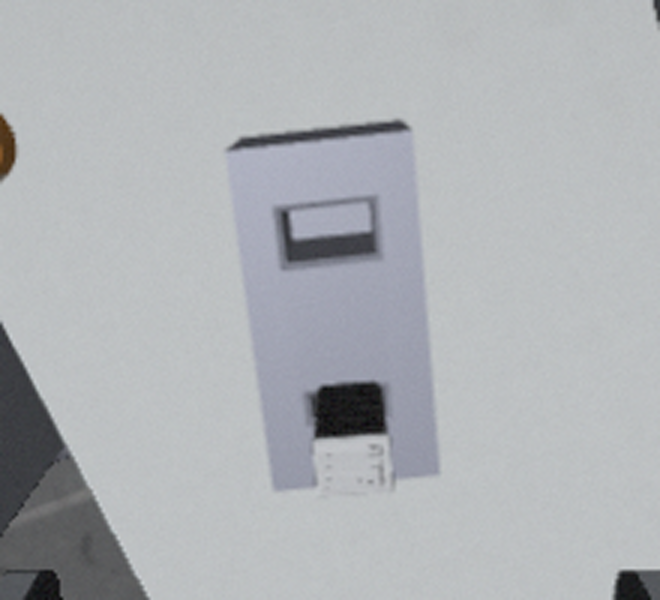

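View pics/bl2z.png

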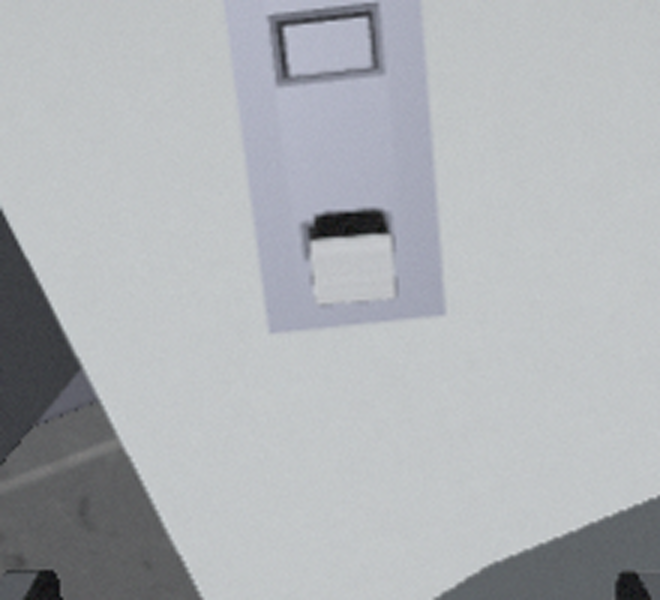

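```bash
python3 - <<'E'
from fit import *
c1=grab("wrist");c2=dict(c1);c1["T"]=np.load("pics/bl1.npy");c2["T"]=np.load("pics/bl2.npy")
H=[(-10,-20,100),(10,-20,100),(10,-36,100),(-10,-36,100)]
d1={(-28,56,50):(228,150),(28,56,50):(413,130),(-28,-56,50):(273,491),(28,-56,50):(440,474),(0,28,50):(328,232)}
d2={(-28,-56,50):(269,333),(28,-56,50):(445,316),(0,28,50):(327,43),(-28,56,50):(220,-48),(28,56,50):(415,-69)}
h1=dict(zip(H,[(315,437),(388,431),(394,490),(318,495)]));h2=dict(zip(H,[(308,238),(393,232),(396,297),(316,305)]))
V=lambda a,b:[view(c1,(210,60),3,a),view(c2,(210,60),3,b)]
for vs in (V(d1,d2)[:1],V(d1,d2)[1:],V(d1,d2),V(h1,h2),V({**d1,**h1},{**d2,**h2})):
    x,r=fit(vs,[460,43,-.35,0]);print(x.round(3),np.degrees(x[2]).round(2))
    print(r.round(1).tolist())
    R=Ro.from_euler('z',x[2]).as_matrix();print("slot",(R@[0,-28,0]+[x[0],x[1],0]).round(1),"pocket",(R@[0,28,0]+[x[0],x[1],0]).round(1))
E
```

```text
[ 4.61216e+02  4.61870e+01 -2.78000e-01 -1.86400e+00] -15.95
[[-0.6, -0.0], [0.1, -0.1], [0.0, -0.3], [-0.1, 0.1], [0.5, 0.3]]
slot [453.5  19.3   0. ] pocket [468.9  73.1   0. ]
[ 4.61115e+02  4.60800e+01 -2.80000e-01 -2.30500e+00] -16.06
[[-0.2, -0.1], [-0.1, -0.4], [0.3, 0.7], [-0.5, 0.2], [0.5, -0.4]]
slot [453.4  19.2   0. ] pocket [468.9  73.    0. ]
[ 4.61152e+02  4.61050e+01 -2.79000e-01 -2.18300e+00] -16.01
[[-0.5, 0.0], [0.1, 0.1], [-0.0, -0.4], [-0.2, 0.0], [0.5, 0.4], [-0.1, -0.1], [-0.0, -0.4], [0.3, 0.7], [-0.5, 0.1], [0.5, -0.5]]
slot [453.4  19.2   0. ] pocket [468.9  73.    0. ]
[ 4.63413e+02  4.69850e+01 -3.06000e-01  1.16400e+00] -17.53
[[-0.2, 1.2], [0.1, 1.4], [-0.7, -0.2], [0.4, -0.2], [1.3, 0.2], [-0.6, 0.2], [-0.4, -0.8], [0.4, -1.5]]
slot [455.   20.3   0. ] pocket [471.8  73.7   0. ]
[ 4.61612e+02  4.61330e+01 -2.76000e-01 -2.18000e+00] -15.8
[[-0.3, -0.1], [0.3, -0.3], [0.6, -0.5], [0.4, -0.2], [0.8, 0.2], [-1.0, 1.6], [-1.1, 1.2], [-1.3, -0.8], [0.2, -0.1], [0.6, -0.2], [0.6, -0.7], [0.6, 0.4], [-0.3, 0.0], [0.7, -0.8], [0.4, 1.7], [-1.9, 0.9], [-1.0, -0.5], [0.2, -0.5]]
slot [454.   19.2   0. ] pocket [469.2  73.1   0. ]
```

```bash
python3 - <<'E'
from h import *
ctrl.move_ptp([453.7,19.3,130],ori(-106)); 
ctrl.servo_line([453.7,19.3,56],feed=100); print(ctrl.get_time_s(),ctrl.get_ft_force())
ctrl.command_gripper(0.0,grip_force=110); print(ctrl.get_time_s(),ctrl.get_width(),ctrl.get_ft_force(),ctrl.get_position(),ctrl.get_tcp_rot())
ctrl.servo_line([453.7,19.3,66],feed=40);print(ctrl.get_ft_force())
ctrl.servo_line([453.7,19.3,180],feed=200);print(ctrl.get_ft_force(),ctrl.get_width(),ctrl.get_time_s())
look("g1",(),("fork",))
E
```

```text
7.5083 [-0.67292518 -0.31608404 -0.04685577]
8.125 0.22102724888524825 [-0.97084411  0.84084032  7.14148727] [453.78705803  19.29757737  56.29968773] [-1.57046395e+00  1.94696319e-05 -1.85002553e+00]
[ 0.16350357  0.65542535 -0.79052595]
[ 0.64341053 -0.38702056 -1.83887447] 0.2199131235255605 9.2417
fork [([294.7, 214.4, 348.8, 333.9], 0.69), ([166.5, 0.8, 197.4, 35.8], 0.38)]
```

View pics/g1.png

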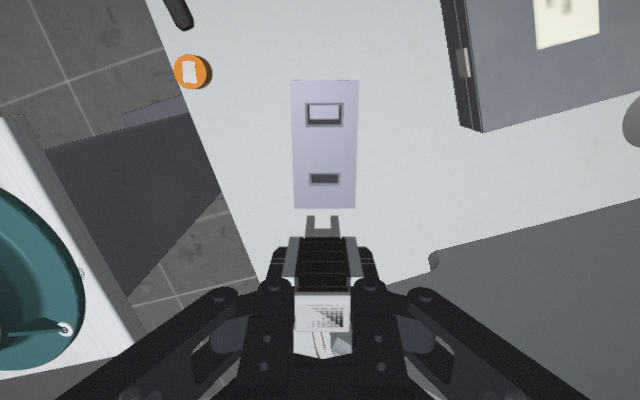

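```bash
python3 - <<'E'
from h import *
a=cv2.imread("pics/g1.png"); cv2.imwrite("pics/g1z.png",cv2.resize(a[160:310,270:380],None,fx=5,fy=4,interpolation=cv2.INTER_CUBIC))
p=np.array([473,303.7])+Ro.from_euler('z',15.3,degrees=True).as_matrix()[:2,:2]@[0,24]
print(p)
ctrl.move_ptp([*p,180],ori(-74.7));ctrl.servo_line([*p,110],feed=150)
print(ctrl.get_time_s(),ctrl.get_ft_force())
look("f1",())
a=cv2.imread("pics/f1.png"); cv2.imwrite("pics/f1z.png",cv2.resize(a[130:330,240:400],None,fx=4,fy=3,interpolation=cv2.INTER_CUBIC))
E
```

```text
[466.6670468  326.84937804]
11.1333 [-0.18550382  0.53762729 -0.48330485]
```

View pics/f1.png

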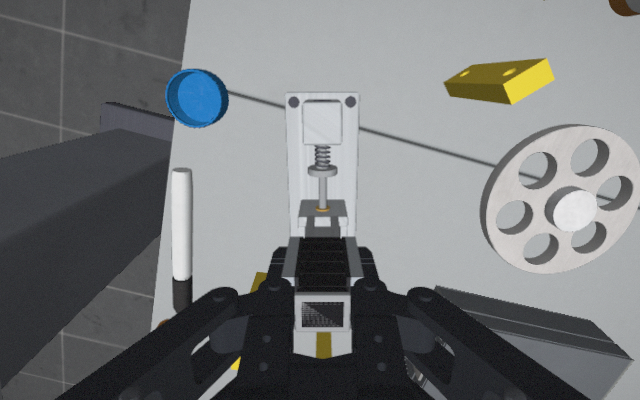

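View pics/f1z.png

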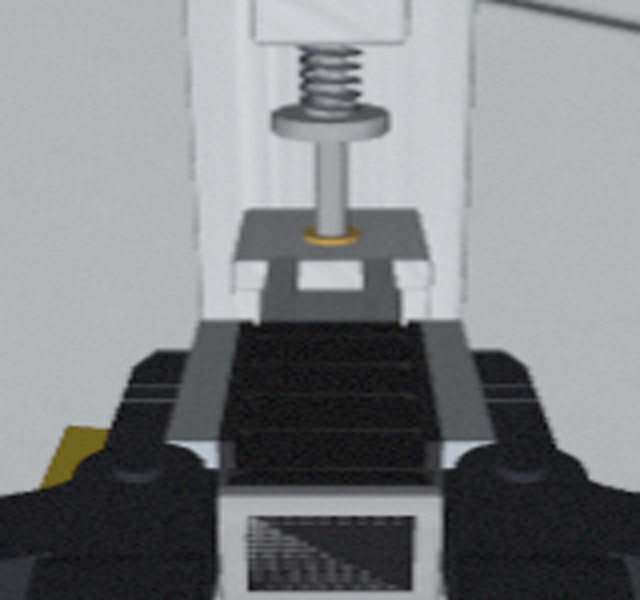

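View pics/g1z.png

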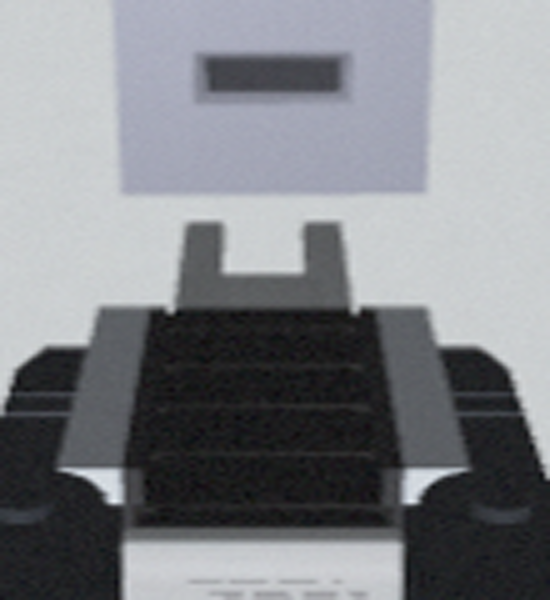

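```bash
python3 - <<'E'
from h import *
c=grab("wrist");A=np.array(c["tool_from_camera"]);c["T"]=A;print(c["cx"],c["cy"],ctrl.get_position())
def ony(px,Y):
    o,d=ray(c,px);return (o+d*(Y-o[1])/d[1]).round(2)
tcpz=ctrl.get_position()[2]
for px in [(270+187/5,215.5),(314.4,215.5),(330.6,215.5),(270+340/5,215.5)]: print("tip",ony(px,46))
# f1: bar visible from row 130+230/3 (lug) to 130+135/3
for px in [(240+331/4,130+230/3),(240+331/4,130+145/3)]: print("bar",ony(px,tcpz-28))
for px in [(240+272/4,130+115/3),(240+389/4,130+115/3)]: print("collar",ony(px,tcpz-28))
for px in [(240+245/4,130+210/3),(240+420/4,130+210/3)]: print("lug edge y14.7",ony(px,tcpz-44))
E
```

```text
322.0772291875697 187.82114870414688 [467.39201033 326.88623493 111.20493076]
tip [ -2.4   46.   -10.07]
tip [-2.4  46.   -5.61]
tip [-2.4  46.    4.73]
tip [-2.4  46.    9.45]
bar [ 6.68 83.2  -0.21]
bar [-15.74  83.2   -0.22]
collar [-23.34  83.2  -10.94]
collar [-23.34  83.2   10.32]
lug edge y14.7 [ -4.85  67.2  -15.25]
lug edge y14.7 [-4.85 67.2  15.29]
```

```bash
python3 - <<'E'
from h import *
print(ctrl.get_position())
p=[466.667,326.849]
ctrl.servo_line([*p,78],feed=80);print(ctrl.get_position(),ctrl.get_ft_force())
ctrl.servo_line([*p,62],feed=50);print(ctrl.get_position(),ctrl.get_ft_force(),ctrl.get_time_s())
look("f2",())
a=cv2.imread("pics/f2.png"); cv2.imwrite("pics/f2z.png",cv2.resize(a[130:330,240:400],None,fx=4,fy=3,interpolation=cv2.INTER_CUBIC))
for i in range(3):
  print(ctrl.get_position(),ctrl.get_ft_force()); ctrl.wait(.1)
E
```

```text
[467.39201033 326.88623493 111.20493076]
[466.74762514 326.8962223   78.22795186] [-0.49063996 -0.61231382 -1.15066762]
[466.52223449 326.76460218  61.78606922] [ 0.98219692 -0.62132295  0.44530231] 12.25
[466.67897449 326.87409278  62.00919471] [ 0.05546744  0.00342354 -0.86526162]
[466.78151682 326.91448875  62.1924637 ] [-0.16810561  0.16749595 -1.65143384]
[466.81726974 326.90239109  62.19276666] [ 1.29666099  0.05296798 -0.2203426 ]
```

View pics/f2z.png

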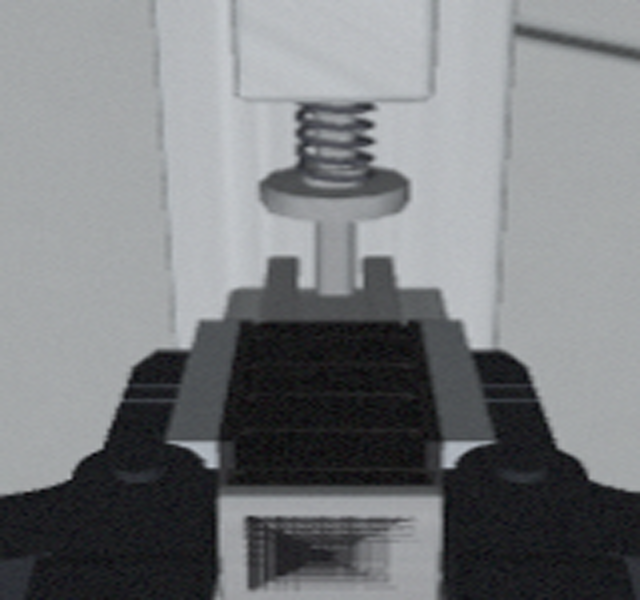

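```bash
cat >> h.py <<'E'
v=np.array([-np.sin(np.radians(15.3)),np.cos(np.radians(15.3))]);ux=np.array([v[1],-v[0]])
P0=np.array([466.667,326.849])+0.9*ux
def adv(s,feed=40,z=62):
    ctrl.servo_line([*(P0+s*v),z],feed=feed)
def fy(n=4):
    return float(np.mean([np.dot(ctrl.get_ft_force()[:2],v) for _ in range(n)]))
E
python3 - <<'E'
from h import *
adv(12,40);t=ctrl.get_time_s();b=[]
for i in range(3): b.append(fy(1));ctrl.wait(.03)
print(ctrl.get_time_s()-t,b)
for s in np.arange(13,21,1):
    adv(s,15);ctrl.wait(.05);f=[]
    for i in range(3): f.append(fy(1));ctrl.wait(.02)
    a=np.dot(np.array(ctrl.get_position()[:2])-P0,v)
    print(s,round(a,2),np.round(f,1),round(ctrl.get_time_s(),2))
    if np.mean(f)<-3: break
E
```

```text
0.09999999999999964 [0.21435061957987217, -0.25917838664175874, 0.746200684544456]
13 12.95 [ 0.6 -0.7  0.4] 13.5
14 14.0 [0.3 0.6 0.3] 13.85
15 15.02 [ 0.1 -0.5  0.4] 14.2
16 15.99 [-0.9  0.1 -0.2] 14.55
17 16.77 [-3.  -4.5 -2.8] 14.9
```

```bash
python3 - <<'E'
from h import *
L=[]
for s in np.arange(18,22.3,.5):
    adv(s,12);ctrl.wait(.08);f=[]
    for i in range(4): f.append(fy(1));ctrl.wait(.02)
    a=np.dot(np.array(ctrl.get_position()[:2])-P0,v)
    print(s,round(a,2),np.round(f,1),ctrl.get_ft_force()[2].round(1),round(ctrl.get_time_s(),2))
    if np.mean(f)<-9.5: break
look("p1",()); grab("scene","p1s.png");grab("side","p1d.png")
a=cv2.imread("pics/p1.png"); a=cv2.resize(a[130:330,240:400],None,fx=2.5,fy=2.5,interpolation=cv2.INTER_CUBIC)
b=cv2.imread("pics/p1d.png");b=cv2.resize(b[150:250,280:380],None,fx=3.5,fy=5,interpolation=cv2.INTER_CUBIC)
cv2.imwrite("pics/p1z.png",cv2.hconcat([a,b]))
E
```

```text
18.0 17.92 [-5.1 -4.8 -5.6 -4.4] -0.5 15.3
18.5 18.45 [-5.5 -4.7 -5.5 -6.4] 0.0 15.7
19.0 18.92 [-5.6 -4.6 -5.  -4.8] -1.5 16.1
19.5 19.41 [-4.1 -5.  -5.3 -4.9] -1.8 16.5
20.0 19.85 [-5.4 -5.3 -5.5 -4.4] -0.4 16.9
20.5 20.3 [-6.8 -5.8 -6.1 -5.7] -1.3 17.3
21.0 20.78 [-5.9 -6.7 -6.2 -6. ] -0.2 17.7
21.5 21.21 [-6.  -6.6 -6.2 -6. ] -0.7 18.1
22.0 21.75 [-7.2 -5.9 -6.4 -7.2] -0.8 18.5
```

View pics/p1z.png

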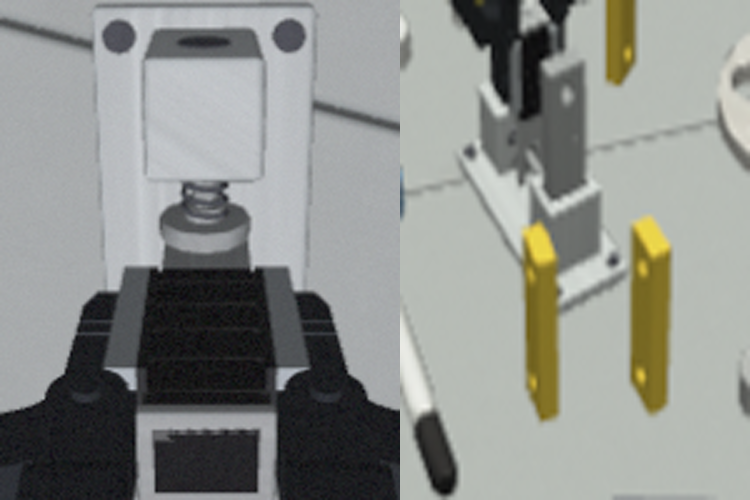

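```bash
cat >> h.py <<'E'
def linkshift(img):
    o=cv2.imread("pics/side0.png"); t=o[162:186,322:336]
    n=img[150:200,310:348]; r=cv2.matchTemplate(n,t,cv2.TM_CCOEFF_NORMED);_,m,_,l=cv2.minMaxLoc(r)
    return l[0]+310-322,l[1]+150-162,round(m,3)
E
python3 - <<'E'
from h import *
print(linkshift(cv2.imread("pics/p1d.png")),linkshift(cv2.imread("pics/side0.png")))
a=cv2.imread("pics/side0.png")[150:215,290:360];b=cv2.imread("pics/p1d.png")[150:215,290:360]
cv2.imwrite("pics/cmp.png",cv2.resize(cv2.hconcat([a,b]),None,fx=5,fy=5,interpolation=cv2.INTER_NEAREST))
E
```

```text
(0, -2, 0.854) (0, 0, 1.0)
```

View pics/cmp.png

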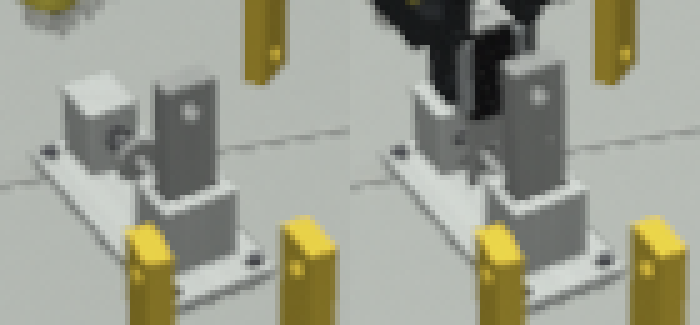

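```bash
python3 - <<'E'
from h import *
adv(15,25);adv(8,60);print(fy(),ctrl.get_ft_force(),linkshift(grab("side","r1.png")["color"][:,:,::-1]))
adv(6,60,75);adv(6,180,180);print(ctrl.get_time_s(),ctrl.get_ft_force(),ctrl.get_width())
look("r2",()); print(linkshift(grab("side","r2d.png")["color"][:,:,::-1]))
a=cv2.imread("pics/r2.png"); a=cv2.resize(a[130:330,240:400],None,fx=2.5,fy=2.5,interpolation=cv2.INTER_CUBIC)
b=cv2.imread("pics/r2d.png");b=cv2.resize(b[150:250,280:380],None,fx=3.5,fy=5,interpolation=cv2.INTER_CUBIC)
cv2.imwrite("pics/r2z.png",cv2.hconcat([a,b]))
E
```

```text
-0.5884160304805534 [ 0.17848598 -0.56120909 -1.18718568] (0, -1, 0.825)
20.5 [-1.12424042 -0.39898066 -2.28632226] 0.2173269851816105
(0, -3, 0.994)
```

View pics/r2z.png

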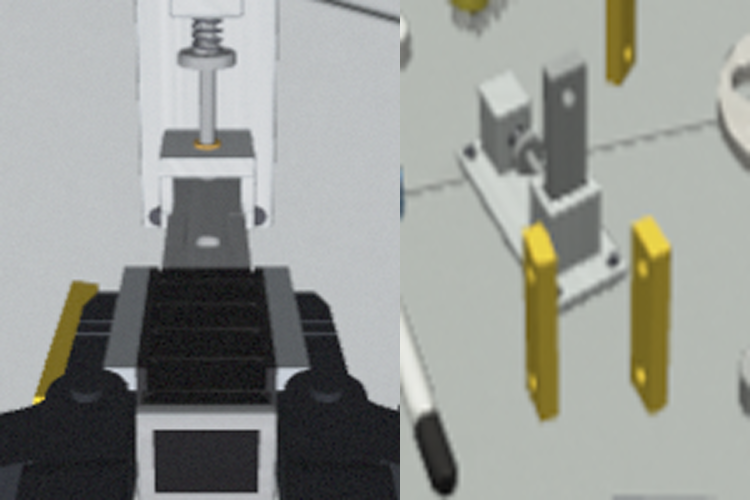

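```bash
python3 - <<'E'
from h import *
ctrl.move_ptp([453.7,19.3,180],ori(-106));print(ctrl.get_position(),ctrl.get_time_s())
ctrl.wait(.1)
look("s1",());print(ctrl.get_position())
a=cv2.imread("pics/s1.png"); cv2.imwrite("pics/s1z.png",cv2.resize(a[160:310,270:380],None,fx=5,fy=4,interpolation=cv2.INTER_CUBIC))
E
```

```text
[453.99604632  19.89931543 179.95600713] 21.8
[453.9366179   20.12849161 179.88900019]
```

View pics/s1z.png

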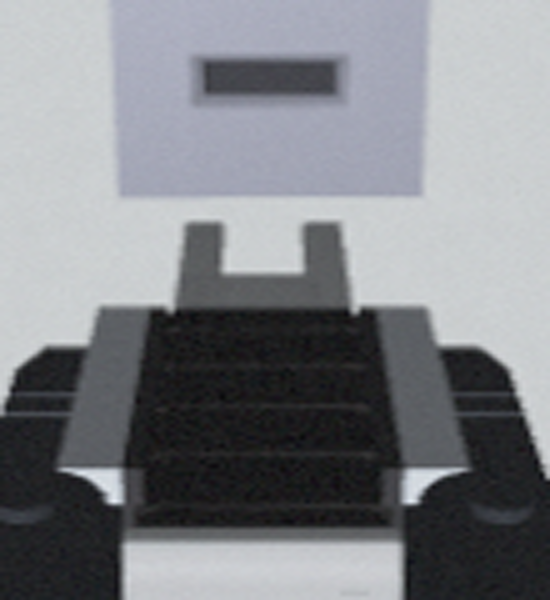

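```bash
python3 - <<'E'
from h import *
q=np.array([453.75,19.3])
ctrl.servo_line([*q,108],feed=150);ctrl.wait(.3);p=np.array(ctrl.get_position());print(p)
e=q-p[:2]; t=q+e
ctrl.servo_line([*t,100],feed=40);print(ctrl.get_position(),ctrl.get_ft_force())
for z in (92,84,75,66,60,57):
    ctrl.servo_line([*t,z],feed=45);f=ctrl.get_ft_force();print(z,np.round(ctrl.get_position(),2),np.round(f,1))
    if np.linalg.norm(f)>10: break
print(ctrl.get_time_s())
E
```

```text
[454.10049301  19.25236712 108.52401702]
[453.12523159  19.37185512  99.68844531] [-0.28508035 -0.67977315  0.42400949]
92 [453.19  19.39  91.68] [-0.   0.5 -0.1]
84 [453.2   19.37  83.71] [-0.  -0.3 -0.8]
75 [453.21  19.36  74.73] [ 0.8  0.8 -1. ]
66 [453.18  19.38  65.71] [ 0.6 -0.2 -1.4]
60 [453.17  19.38  59.73] [-1.4 -0.8 -0.6]
57 [453.32  19.39  56.89] [-0.6 -0.5 -0.1]
25.1167
```

```bash
python3 - <<'E'
from h import *
q=np.array([453.6,19.3])
ctrl.servo_line([*q,56.2],feed=30);print(ctrl.get_ft_force())
ctrl.command_gripper(1.0);print(ctrl.get_ft_force(),ctrl.get_width())
ctrl.servo_line([*q,190],feed=150);ctrl.wait(.1);print(ctrl.get_time_s())
look("s2",())
a=cv2.imread("pics/s2.png"); cv2.imwrite("pics/s2z.png",cv2.resize(a[60:300,230:410],None,fx=3,fy=2.5,interpolation=cv2.INTER_CUBIC))
g=np.array([473,303.7])+.7*ux
ctrl.move_ptp([*g,185],ori(-74.7));ctrl.wait(.1);print(ctrl.get_position(),ctrl.get_time_s())
c=look("l1",())
print(proj(c,[[*(g+6*v+12*ux*s),108] for s in(-1,1)]+[[*(g-6*v+12*ux*s),108] for s in(-1,1)]).round(1))
a=cv2.imread("pics/l1.png"); cv2.imwrite("pics/l1z.png",cv2.resize(a[130:330,240:400],None,fx=4,fy=3,interpolation=cv2.INTER_CUBIC))
E
```

```text
[-1.10804352  0.15230145  3.04912929]
[0.26918385 0.08055699 0.2450801 ] 0.9995201352225789
27.1667
[474.07514083 302.63229717 185.16078559] 28.4167
[[306.4 191.9]
 [339.5 191.8]
 [306.7 207.3]
 [339.3 207.2]]
```

View pics/s2z.png

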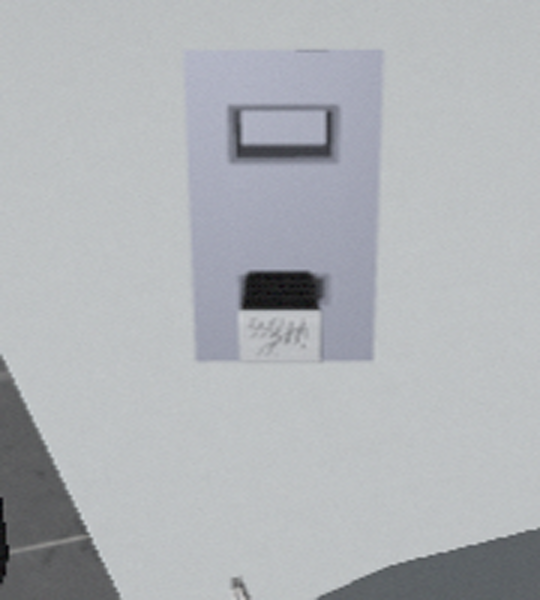

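View pics/l1z.png

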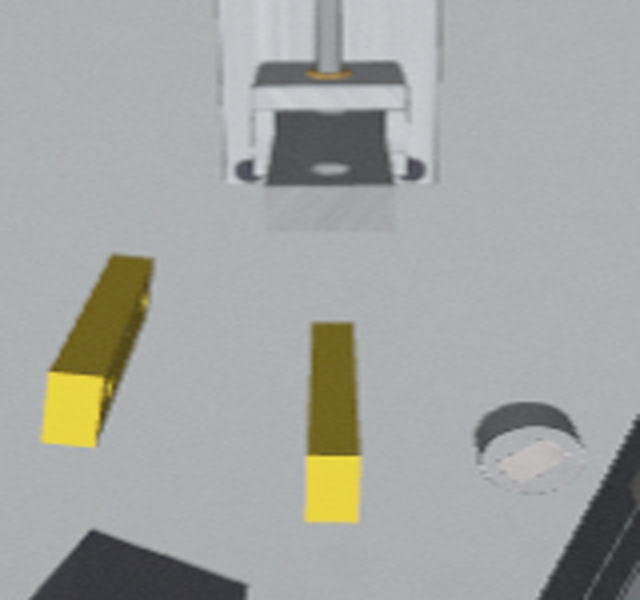

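```bash
python3 - <<'E'
from h import *
g=np.array([473,303.7])+.7*ux
ctrl.servo_line([*g,76],feed=120);print(ctrl.get_position(),ctrl.get_ft_force())
ctrl.command_gripper(0.0,grip_force=60);print(ctrl.get_width()*85,ctrl.get_ft_force(),ctrl.get_position())
ctrl.servo_line([*g,86],feed=40);print(ctrl.get_ft_force())
ctrl.servo_line([*g,180],feed=150);ctrl.wait(.1);print(ctrl.get_ft_force(),ctrl.get_width(),ctrl.get_time_s())
look("l2",())
a=cv2.imread("pics/l2.png"); cv2.imwrite("pics/l2z.png",cv2.resize(a[130:330,240:400],None,fx=4,fy=3,interpolation=cv2.INTER_CUBIC))
E
```

```text
[474.04039181 304.01442871  76.62337523] [ 0.60999155 -0.24394054 -0.15123877]
23.077627474293415 [0.03310817 0.8202306  1.80295365] [473.71597927 303.92304675  76.1095103 ]
[-0.36137138  0.38246713 -0.74858513]
[-0.01105212 -0.30742251 -0.84789553] 0.26804863953050806 31.3917
```

View pics/l2z.png

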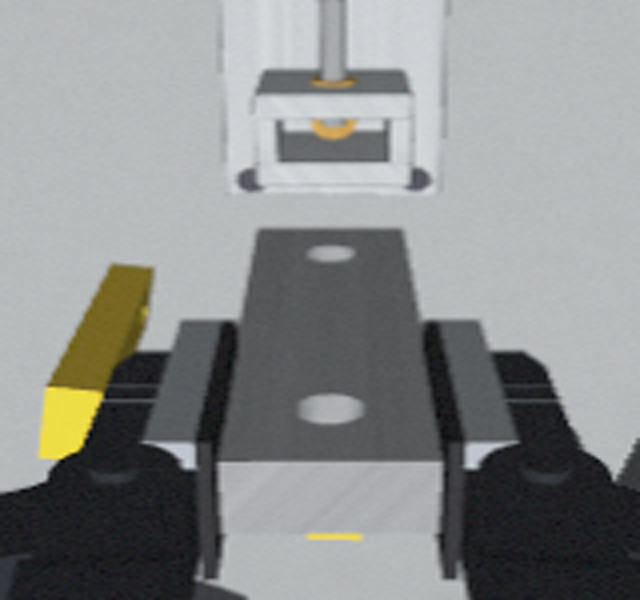

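```bash
python3 - <<'E'
from h import *
c=grab("wrist")
c0=dict(c);c0["T"]=np.array(c["tool_from_camera"])
def ony(px,Y):
    o,d=ray(c0,px);return (o+d*(Y-o[1])/d[1]).round(2)
for x in (257,404): print("bottom +y edge",ony((240+x/4,130+229/3),53))
c2=dict(c);c2["T"]=np.load("pics/s2.npy")
R=Ro.from_euler('z',-16,degrees=True).as_matrix()
for z in (50,48):
  for (x,y) in ((-28,56),(28,56),(-28,-56),(28,-56),(0,28)):
    px=proj(c2,R@[x,y,0]+[461.15,46.1,z])[0];print(z,x,y,((px-[230,60])*[3,2.5]).round())
ctrl.move_ptp([468.9,73.0,180],ori(-106))
ctrl.servo_line([468.9,73.0,125],feed=150);ctrl.wait(.3);print(ctrl.get_position(),ctrl.get_time_s())
look("k1",())
a=cv2.imread("pics/k1.png"); cv2.imwrite("pics/k1z.png",cv2.resize(a[130:330,240:400],None,fx=4,fy=3,interpolation=cv2.INTER_CUBIC))
E
```

```text
bottom +y edge [ -5.86  53.   -12.38]
bottom +y edge [-5.85 53.   11.69]
50 -28 56 [183.  49.]
50 28 56 [385.  49.]
50 -28 -56 [194. 362.]
50 28 -56 [372. 362.]
50 0 28 [284. 135.]
48 -28 56 [184.  49.]
48 28 56 [384.  49.]
48 -28 -56 [194. 360.]
48 28 -56 [371. 360.]
48 0 28 [284. 134.]
[469.29919313  73.04699447 125.60894771] 33.225
```

View pics/k1z.png

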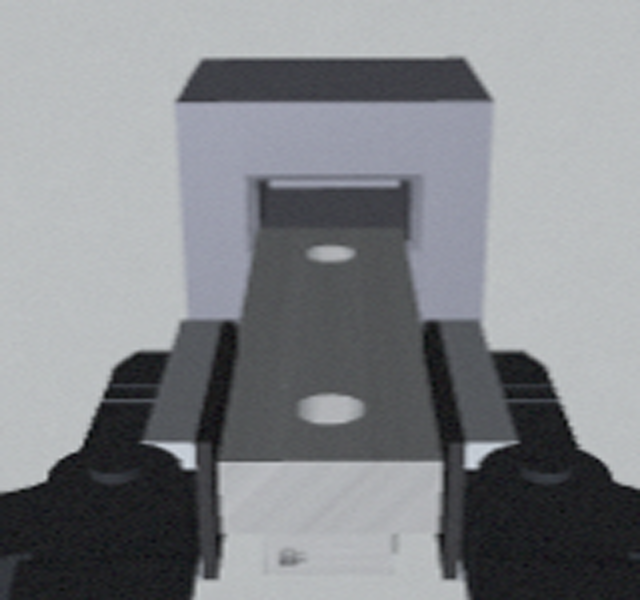

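```bash
python3 - <<'E'
from h import *
c=grab("wrist");c["T"]=np.array(c["tool_from_camera"]);h=ctrl.get_position()[2]
def ony(px,Y):
    o,d=ray(c,px);return (o+d*(Y-o[1])/d[1]).round(2)
for x,y in ((246,176),(425,176),(178,102),(492,102)): print((x,y),ony((240+x/4,130+y/3),h-50))
for x,y in ((246,176),(425,176),(178,102),(492,102)): print((x,y),ony((240+x/4,130+y/3),h-48))
print(ctrl.get_position())
E
```

```text
(246, 176) [ -9.79  75.33 -16.34]
(425, 176) [-9.78 75.33 15.72]
(178, 102) [-28.    75.33 -27.84]
(492, 102) [-27.99  75.33  26.98]
(246, 176) [ -9.1   77.33 -16.48]
(425, 176) [-9.09 77.33 15.87]
(178, 102) [-27.48  77.33 -28.08]
(492, 102) [-27.47  77.33  27.25]
[469.08407912  72.97703246 125.33010665]
```

```bash
python3 - <<'E'
from h import *
t=np.array([468.95,73.0])
for z in (108,100,92,84,76,68,64,62,61,60.5):
    ctrl.servo_line([*t,z],feed=45);f=np.array(ctrl.get_ft_force());print(z,np.round(ctrl.get_position(),2),np.round(f,1))
    if np.linalg.norm(f)>8: break
print(ctrl.get_time_s())
E
```

```text
108 [468.81  72.99 107.78] [-0.5 -0.2 -0.5]
100 [468.73  72.99  99.74] [-0.1 -0.3 -0.4]
92 [468.72  73.02  91.7 ] [-0.4 -0.2 -0.3]
84 [468.73  72.97  83.7 ] [-0.3 -0.4 -0.9]
76 [468.75  73.    75.72] [-0.9  0.2 -0.7]
68 [468.75  72.99  67.71] [-0.1 -0.1  0.1]
64 [468.82  73.    63.8 ] [ 0.3  0.5 -0.3]
62 [468.91  73.02  61.95] [-0.1 -0.  -1.1]
61 [469.13  73.    61.28] [-1.3 -0.1  5.3]
60.5 [469.18  73.03  61.22] [-3.3  0.9 15.1]
36.475
```

```bash
python3 - <<'E'
from h import *
ctrl.servo_line([468.95,73.0,61.1],feed=20);print(ctrl.get_ft_force())
ctrl.command_gripper(1.0);print(ctrl.get_width(),ctrl.get_ft_force())
ctrl.servo_line([468.95,73.0,190],feed=120)
ctrl.move_ptp([445,10,215],ori(-106));ctrl.wait(.2)
look("e1",());grab("scene","e1s.png");grab("side","e1d.png");print(ctrl.get_time_s(),ctrl.get_ft_force())
a=cv2.imread("pics/e1.png"); a=cv2.resize(a[30:230,230:410],None,fx=2.5,fy=2.5,interpolation=cv2.INTER_CUBIC)
b=cv2.imread("pics/e1d.png")
b=cv2.resize(b[150:320,290:390],None,fx=3,fy=500/170,interpolation=cv2.INTER_CUBIC)
cv2.imwrite("pics/e1z.png",cv2.hconcat([a,b]))
E
```

```text
[-0.47892083  0.59088877  6.04987341]
0.9999298943525412 [0.18208594 0.46420859 0.07026877]
39.325 [ 0.82158582 -0.06966058  1.04388161]
```

View pics/e1z.png

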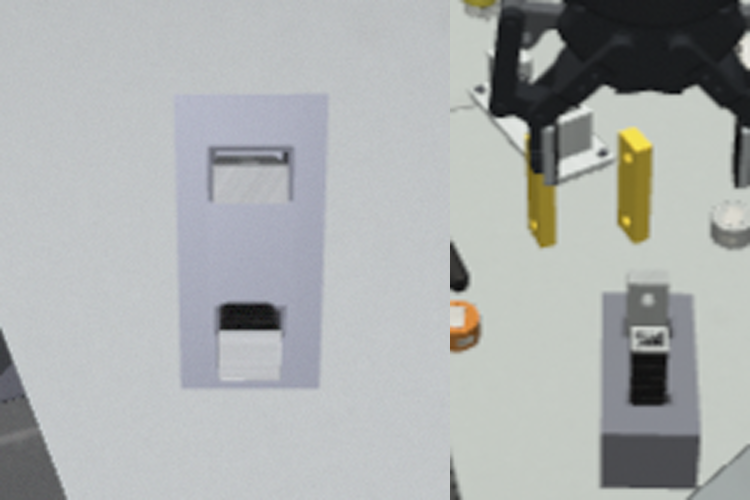

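View pics/e1s.png

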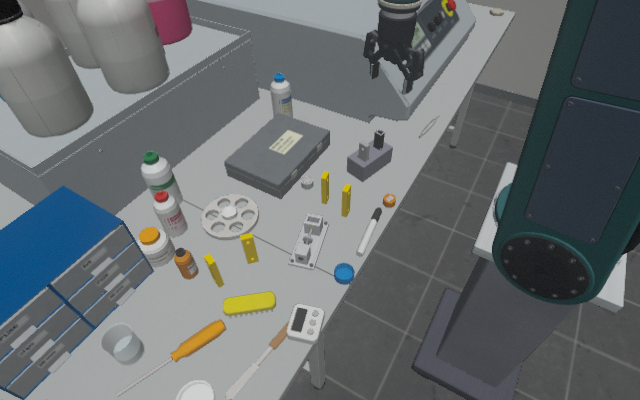

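```bash
python3 - <<'E'
from h import *
c=grab("wrist")
R=Ro.from_euler('z',-16,degrees=True).as_matrix()
for y0,z,hx,hy in((28,93,12,6),(-28,100,10,8)):
  for s in((-1,1),(1,1),(-1,-1),(1,-1)):
    px=proj(c,R@[s[0]*hx,y0+s[1]*hy,0]+[461.15,46.1,z])[0];print(z,((px-[230,30])*2.5).round())
ctrl.hand_in();print(ctrl.get_time_s())
E
```

```text
93 [216. 162.]
93 [292. 162.]
93 [216. 200.]
93 [291. 200.]
100 [222. 332.]
100 [283. 333.]
100 [222. 379.]
100 [282. 379.]
the job is handed in; nothing more can be done
the job is handed in; nothing more can be done
```

I did the whole job in the order you asked and handed it in at about 39 s of the 72 s allowed; no verdict is reported.

- **Freeing the link:** I took the fork from its slot, set it over the bar and pushed the collar back about 5.5 mm in small steps. The average push peaked at about 6.7 N, below the stop and the 16 N limit. The side camera then showed the link raised by about 3 pixels, as expected for 8 mm. It stayed up when I eased the collar back.
- **Putting things back:** The fork went into its slot without resistance. The link went into its pocket freely and met the bottom at TCP height 61.2 mm, which matches fully down (8 mm). The contact force reached about 15 N for a moment before I backed off.
- **Final checks:** In the last pictures both the tool and the link stand upright. Their tops are within about 1–2 pixels of where they should be for heights of 100 and 93 mm. The other things look unmoved, and the gripper was open and clear.
- **Small disagreements:** The camera fits put heights 2–4 mm too low, within or slightly over the stated calibration error. The bar was about 1 mm off sideways from my first estimate, so I corrected that before pushing. The tool stands about 1 mm sideways from where it was, but within its slot's play.

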